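# Unhook the jack bin from the bin rack

### The job

Fetch the low-fronted grey parts bin, the one with the two keystone jacks in it, from the bin rack: ease it up, tilt its front up and back its eye out over the barb of the hook by feel, without straining hook or eye. Then set it down gently, upright in the middle of the slate-grey rubber mat, and let go. Keep both jacks in the bin, leave the deep bin hanging on its hook, and do not shift the screwdriver or anything else on the desk.

Things in the scene. Friction and masses are not known exactly. Their poses are not given: they have to be found in the camera images.
- jack_bin: low-fronted grey plastic bin to move, 100 deep (x) x 90 wide (y) mm, 0.15 to 0.26 kg with its two jacks. Origin: centre of its underside; front = own -x, back wall = +x, z up. Floor 4 mm thick; side walls 4 mm thick, 36 mm high in front, 62 mm at the rear half; back wall 4 mm thick (x = 46 to 50), 72 mm high, with the eye in it. On its hook it hangs level, back wall against the rest rail
- eye (a point): on the jack bin: mid-thickness (x = 48) and middle of the underside of the bar over the eye, 62 mm above the bin's underside; axes as the bin's. The eye is a rectangular hole through the back wall, 17 mm wide, 12.5 mm high (49.5 to 62 mm above the underside); the bar above it is 10 mm high and 4 mm thick and rests on the hook. It takes contact forces up to 25 N
- lip (a point): on the jack bin: middle of the top edge of its front wall (x = -46, 40 mm above the underside); axes as the bin's. The front wall is 8 mm thick, 90 mm wide and 40 mm high: the place to grip, one finger outside and one inside. Inside, 88 mm lie clear between front and back wall, the jacks lying in the rear 30 mm
- deep_bin: grey plastic bin of the same outline and back wall, but box-shaped, front and sides 62 mm high; hangs on the other hook and stays there. Origin: centre of its underside, axes as the jack bin's
- jack0: white keystone jack, 17 x 30 x 18 mm, loose in the jack bin; origin: centre of its underside
- jack1: the other white keystone jack, the same
- rack: fixed desktop bin rack: grey rails on aluminium legs, 360 mm wide (y), 165 mm high, feet reaching 75 mm forward. Origin: on the desk under the front face of the top rail; bins hang on its own -x side ('out' is -x), z up. Two steel hooks 150 mm apart on the top rail. A lower rest rail, 91 to 113 mm above the desk, stands 22 mm out; the back walls of the hung bins lean on it
- hook0 (a point): hook at the rack's +y end, a flat bar 10 wide, 5 mm thick: level arm 26 mm out from the rail, then a straight tip, 32 mm long, bent up (out and up) some 50 degrees from level, with an arrowhead: the last 7 mm bear barbs 3 mm proud of both faces, leaning back. Point: the bend's inner corner (arm's upper face meets tip's inner face), mid-width, 147 mm over the desk; axes as the rack's
- hook1 (a point): same at the rack's -y end. Knocks have bent each tip to 39 to 62 degrees from level, stiffly. The jack bin hangs on either hook, the bar's outer lower edge in the bend. Level or lifted straight, the eye jams at the barbs; tilted front-up 40 to 45 degrees it passes with about 1 mm to spare each side if drawn out and up along the tip, the tip in the middle of the eye
- mat: slate-grey rubber service mat, 260 (x) x 360 (y) x 3 mm, fixed on the desk; origin: centre of its underside. The screwdriver lies along its -y edge
- screwdriver: screwdriver, 200 mm long, black handle of 26 mm diameter, lying along the mat's x, 158 mm from the mat's middle towards its -y; origin: underside, mid-length
- rack_ear: loose dark steel L-shaped rack bracket, 100 x 42 x 30 mm, lying on the desk; origin: centre of its underside
- tester: grey cable tester, 75 x 125 x 28 mm, on the desk; origin: centre of its underside
- mug: white mug, 80 mm wide, 95 mm high, on the desk; origin: centre of its underside

How it is judged (in metres and radians):
On the way:
1. the jack bin is off its hook: held by the gripper, its eye more than 75 mm out from the rack's top rail, and neither bin nor eye touching the rack (x of eye in the frame of rack below -0.075 m and contact force between jack_bin and rack below 0.05 N and contact force between jack_bin and the fingers above 1 N), for 0.1 s.
At the end, for the whole second after the job is handed in: The jack bin stands at rest and upright (within 0.05 rad) on the rubber mat, its middle within 45 mm of the mat's middle, both jacks lie inside it, and the deep bin still hangs within 15 mm of where it was (horizontal distance between jack_bin and mat below 0.045 m and height (world z) of jack_bin below 0.006 m and angle between jack_bin's own z axis and vertical below 0.05 rad and linear speed of jack_bin below 0.01 m/s and x of jack0 in the frame of jack_bin between -0.05 and 0.05 m and y of jack0 in the frame of jack_bin between -0.045 and 0.045 m and z of jack0 in the frame of jack_bin between -0.005 and 0.045 m and x of jack1 in the frame of jack_bin between -0.05 and 0.05 m and y of jack1 in the frame of jack_bin between -0.045 and 0.045 m and z of jack1 in the frame of jack_bin between -0.005 and 0.045 m and distance of deep_bin from where it was at the start of the episode below 0.015 m); the robot touches nothing.
It fails at once if hook or eye strained: more than 25 N between the jack bin and the rack (contact force between jack_bin and rack above 25 N).
It fails at once if the jack bin dropped or banged down: more than 40 N between it and the mat (contact force between jack_bin and mat above 40 N).
It fails at once if a jack spilt from the bin (distance between any of jack0, jack1 and jack_bin above 0.1 m).
It fails at once if the deep bin moved by more than 15 mm (distance of deep_bin from where it was at the start of the episode above 0.015 m).
It fails at once if the screwdriver, rack bracket, tester or mug shifted by more than 15 mm (distance of any of screwdriver, rack_ear, tester, mug from where it was at the start of the episode above 0.015 m).
It also fails if it takes over 72 s, if anything falls off the work surface, if the arm or the gripper's body presses on something with over 40 N, if the wrist force passes 120 N, or if a joint passes its speed limit or range.

### The arm

A 6-joint arm with a two-finger parallel gripper is mounted at the origin on the work surface. World frame = base frame: x ahead of the robot, y to its left, z up, the work surface at z = 0. Lengths are in m, angles in degrees, forces in N, time in s.
With the tool pointing down it reaches from about 0.35 to 0.725 m from the base axis. Payload 4.3 kg.
Tool frame: the origin (TCP) lies on the centre line of the jaws, within the pads' length; the fingertips stand 17 mm ahead of it and the grasp point (between the pads) lies 2 mm behind it; z points along the fingers, y is the direction in which the jaws open and shut (so a half turn about z gives the same grasp; the last joint's range is limited). The gripper opens to 85 mm and grips with 20 to 120 N. Pads are 22 mm wide; open, the fingers measure 114 mm over their backs; the gripper's body (76 mm by 85 mm) begins 54 mm behind the grasp point. The pads swing forward as they close: fully open they stand 13 mm farther back than shut.
Start: joints at [-83.612, 21.618, 4.641, 73.018, 0, 83.68], TCP at [0.126, -0.561, 0.248] pointing down, gripper open.
Joint ranges: [-156.06, 156.06], [-48.1, 94.91], [-58.44, 69.94], [-101.28, 121.22], [-78.64, 73.56], [-180, 180]. Speed limits (degrees/s): [147.25, 147.25, 180, 180, 180, 180].

### API

Orientations are given as a 3x3 rotation matrix whose columns are the frame's x, y, z axes.
In Python, from bench import robot gives the robot as it stands. The module is installed in compiled form; this text tells all that it offers. Calls block until the motion is done:
- robot.move_ptp(position, orientation): joint-space move of the TCP to a pose.
- robot.servo_line(position, rotation=None, speed=0.15): straight line of the TCP; rotation=None keeps the orientation; speed is the mean speed in m/s.
- robot.movej(angles): joint-space move.
- robot.gripper_open() and robot.grab(): open the fingers fully, or close them until they stop; the grip force is fixed at half the most.
- robot.wait(seconds).
- robot.inverse_kinematics(position, orientation): joint angles nearest the present ones, or None.
- robot.camera(name): name is "side" or "top"; returns a dict with "color" (400x640x3 uint8, blue, green, red), "camera_matrix" (3x3 intrinsics, pixels), "camera_from_world" (4x4, takes a point from world to camera coordinates). Camera axes: x right, y up, looking along -z (the intrinsics and any distortion apply to the point x, -y, -z); pixel columns grow to the right and rows downward; lengths in m; the calibration is good to about 2 mm. A picture is of the moment at which its call begins. There is no depth.
A pose or a line that the arm cannot do raises robot.MotionError and nothing moves.
- robot.close_job(): hands the job in, once; it reports no verdict.
Readings, each from a call of its own:
- robot.read_time_s(): time.
- robot.read_joints(): joint angles.
- robot.read_joint_vel(): joint speeds.
- robot.read_joint_torque(): joint torques, N m.
- robot.read_eef_pos(): TCP position.
- robot.read_eef_rot(): TCP orientation.
- robot.read_force(): force on the tool from outside, world axes, zero at the start.
- robot.read_wrist_torque(): the same for the moment, N m.
- robot.read_gripper_width(): finger opening in m.
Only numpy, scipy, OpenCV 4.12 (cv2) and the standard library are available. Lean on these libraries where they do the work, as an engineer would, in place of code of your own. Each camera call takes 0.05 s, during which the arm holds its last target.

## Working session

There is one attempt and no reset: what is moved stays moved. The work goes in short steps, each a Python script; the robot and the scene stay as the last script left them, time stands still between calls to the robot, and variables do not carry over. Pictures are saved under pics/ and viewed, and the job is handed in when it is done.

```bash
mkdir -p pics; python3 - <<'E'
from bench import robot
import cv2,numpy as np
for n in("side","top"):
    c=robot.camera(n); cv2.imwrite(f"pics/{n}0.png",c["color"]); print(n,c["camera_matrix"].tolist(),np.round(c["camera_from_world"],4).tolist(),[k for k in c])
print(robot.read_time_s(),robot.read_force(),robot.read_gripper_width(),robot.read_eef_rot())
E
```

```text
side [[433.5530704255132, 0.0, 319.5406742259625], [0.0, 433.5530704255132, 194.57637225471964], [0.0, 0.0, 1.0]] [[0.9805, -0.1962, 0.0136, -0.4876], [0.0864, 0.4918, 0.8664, -0.0975], [-0.1767, -0.8483, 0.4991, -1.0573], [0.0, 0.0, 0.0, 1.0]] ['color', 'camera_matrix', 'camera_from_world']
top [[411.37203357633297, 0.0, 329.27960837058055], [0.0, 411.37203357633297, 199.73567326122145], [0.0, 0.0, 1.0]] [[0.0237, -0.9997, 0.0044, -0.0933], [0.9976, 0.0239, 0.0645, -0.5051], [-0.0645, 0.0029, 0.9979, -1.0404], [0.0, 0.0, 0.0, 1.0]] ['color', 'camera_matrix', 'camera_from_world']
0.1 [0.06014908 1.23505806 0.09767605] 0.0853973154400314 [[ 9.75504098e-01  2.19981175e-01 -1.94390275e-04]
 [ 2.19981155e-01 -9.75502383e-01  1.84164121e-03]
 [ 2.15498220e-04 -1.83929074e-03 -9.99998285e-01]]
```

View pics/side0.png

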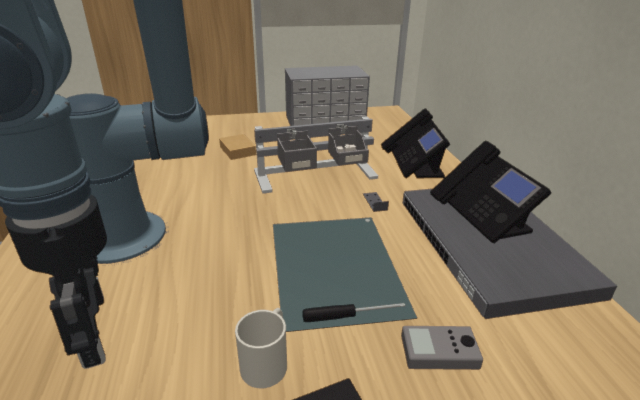

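View pics/top0.png

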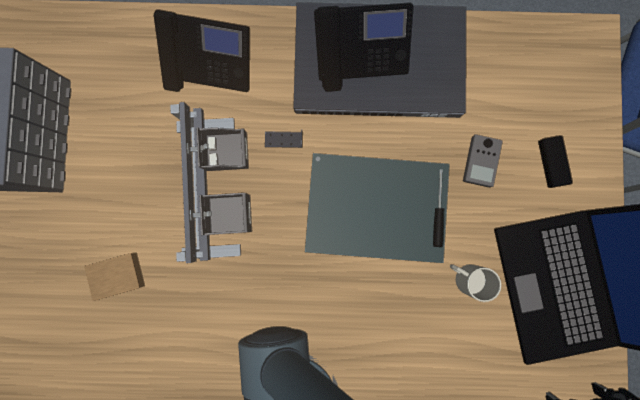

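```bash
cat > h.py <<'E'
from bench import robot
import cv2,numpy as np
def crop(n,x0,y0,x1,y1,s,name,img=None):
    c=robot.camera(n)["color"] if img is None else img
    p=cv2.resize(c[y0:y1,x0:x1],None,fx=s,fy=s,interpolation=cv2.INTER_CUBIC)
    for x in range((x0//10+1)*10,x1,10):
        cv2.putText(p,str(x),(int((x-x0+.5)*s)-10,10),0,.35,(0,0,255),1);cv2.line(p,(int((x-x0+.5)*s),12),(int((x-x0+.5)*s),18),(0,0,255),1)
    for y in range((y0//10+1)*10,y1,10):
        cv2.putText(p,str(y),(0,int((y-y0+.5)*s)+4),0,.35,(0,0,255),1);cv2.line(p,(24,int((y-y0+.5)*s)),(30,int((y-y0+.5)*s)),(0,0,255),1)
    cv2.imwrite("pics/"+name+".png",p)
E
python3 - <<'E'
from h import *
s=cv2.imread("pics/side0.png");t=cv2.imread("pics/top0.png")
crop("side",245,100,385,200,5.7,"side0c",s)
crop("top",165,95,305,195,5.7,"top0c",t)
E
```

```text
(no output)
```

View pics/side0c.png

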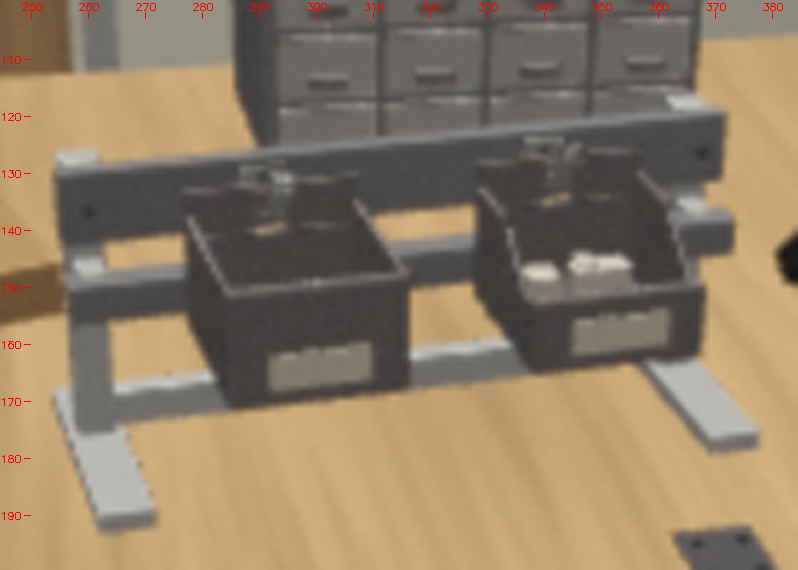

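View pics/top0c.png

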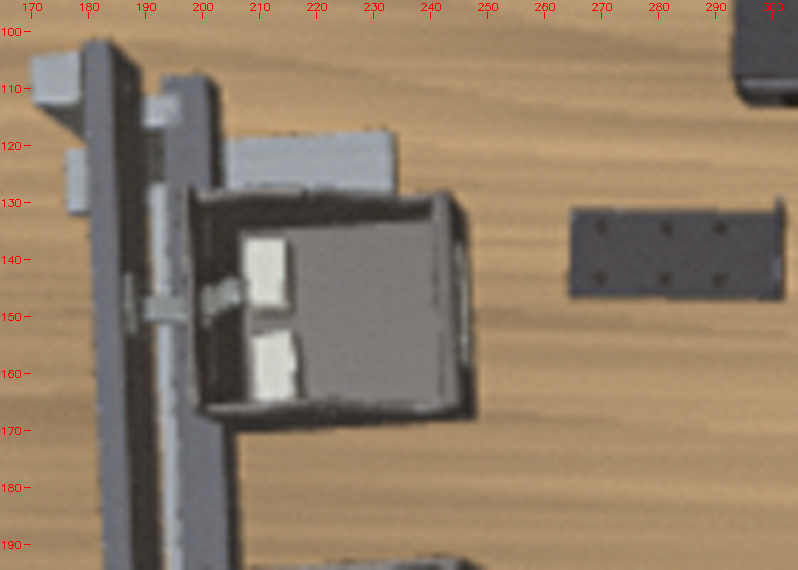

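```bash
cat >> h.py <<'E'
from scipy.optimize import least_squares
CAM={}
def cams():
    import pickle,os
    if not os.path.exists("cam.pkl"):
        d={}
        for n in("side","top"):
            c=robot.camera(n); d[n]=(np.array(c["camera_matrix"]),np.array(c["camera_from_world"]))
        pickle.dump(d,open("cam.pkl","wb"))
    return pickle.load(open("cam.pkl","rb"))
def proj(n,P):
    K,T=cams()[n]; P=np.atleast_2d(P); c=P@T[:3,:3].T+T[:3,3]
    q=np.c_[c[:,0],-c[:,1],-c[:,2]]; q=q@K.T
    return q[:,:2]/q[:,2:]
def frame(x,y,yaw,P,z=0):
    c,s=np.cos(yaw),np.sin(yaw); P=np.atleast_2d(P)
    return P@np.array([[c,-s,0],[s,c,0],[0,0,1]]).T+[x,y,z]
def fitpose(obs,free_z=False,z=0,x0=(0.4,0.25,np.pi/2)):
    def r(p):
        return np.concatenate([proj(n,frame(p[0],p[1],p[2],P,p[3] if free_z else z)).ravel()-np.array(uv) for n,P,uv in obs])
    s=least_squares(r,list(x0)+([z] if free_z else []),loss="soft_l1"); return s.x,r(s.x).reshape(-1,2)
E
cat > fit.py <<'E'
from h import *
S=lambda x,y:(245+x/5.7-.4,100+y/5.7-.4)
T=lambda x,y:(165+x/5.7-.4,95+y/5.7-.4)
m=lambda *a:np.array(a)/1000
obs=[("side",m(-50,45,0),S(540,373)),("side",m(-50,-45,0),S(698,362)),("side",m(-50,45,40),S(527,303)),("side",m(-50,-45,40),S(704,285)),
("side",m(50,45,72),S(479,162)),("side",m(50,-45,72),S(640,150)),
("top",m(-50,-45,40),T(449,193)),("top",m(-50,45,40),T(462,403)),("top",m(-50,45,0),T(476,418)),("top",m(50,-45,72),T(190,187)),("top",m(50,45,72),T(198,415))]
p,r=fitpose(obs,True,.085); print("free z",p,np.round(r,1).tolist())
p,r=fitpose(obs,False,.085); print("fixed",p,np.round(r,1).tolist())
# rack
ro=[("side",m(0,180,165),S(57,172)),("side",m(0,-180,165),S(724,113)),("top",m(0,-180,165),T(112,41))]
E
python3 fit.py
```

```text
free z [0.61319832 0.16831197 1.65578662 0.08361691] [[-1.1, 0.7], [1.2, -0.9], [1.7, -0.1], [1.1, -0.3], [-0.3, 0.7], [0.5, 0.1], [0.5, -0.1], [0.0, 1.3], [0.9, 1.1], [-1.4, 0.2], [-1.1, -0.2]]
fixed [0.6128866  0.16754828 1.65469776] [[-1.1, 0.4], [1.2, -1.2], [1.7, -0.4], [1.1, -0.6], [-0.3, 0.4], [0.5, -0.2], [0.7, -0.1], [0.2, 1.4], [1.1, 1.1], [-1.2, 0.2], [-1.0, -0.2]]
```

```bash
cat >> h.py <<'E'
def hookpoly(th,y0):
    # rack frame, xz polygon outlines of the tip (mm); inner corner (-26,147)
    d=np.array([-np.cos(th),np.sin(th)]); n=np.array([-np.sin(th),-np.cos(th)]) # n: towards outer/lower face
    c=np.array([-26,147.])
    pts=[c,c+25*d,c+25*d-3*n,c+32*d,c+32*d+5*n,c+25*d+8*n,c+25*d+5*n,c+5*n*1.0]
    return [np.array([[q[0],y0+w,q[1]] for q in pts])/1000 for w in(-5,5)]
def overlay(n,img,box,s,name,lines):
    x0,y0,x1,y1=box
    p=cv2.resize(img[y0:y1,x0:x1],None,fx=s,fy=s,interpolation=cv2.INTER_CUBIC)
    for L,col in lines:
        q=proj(n,L); q=((q-[x0,y0]+.5)*s*16).astype(np.int32)
        cv2.polylines(p,[q.reshape(-1,1,2)],False,col,1,cv2.LINE_AA,4)
    cv2.imwrite("pics/"+name+".png",p)
def binlines(pose,z,deep=False,col=(0,255,0)):
    h=62 if deep else 36; f=62 if deep else 40
    out=[]
    L=[[(-50,45,0),(-50,-45,0),(50,-45,0),(50,45,0),(-50,45,0)],[(-50,45,0),(-50,45,f),(-50,-45,f),(-50,-45,0)],
       [(50,45,0),(50,45,72),(50,-45,72),(50,-45,0)],[(46,45,72),(46,-45,72)],[(-42,41,f),(-42,-41,f)],[(-42,41,4),(-42,-41,4),(46,-41,4),(46,41,4),(-42,41,4)]]
    for l in L: out.append((frame(*pose,np.array(l)/1000.,z),col))
    return out
def racklines(pose,ths=(),col=(255,255,0)):
    out=[]
    for l in [[(0,180,165),(0,-180,165)],[(0,180,143),(0,-180,143)],[(-22,180,113),(-22,-180,113),(-22,-180,91),(-22,180,91),(-22,180,113)]]:
        out.append((frame(*pose,np.array(l)/1000.),col))
    for y0,th,c in ths:
        out.append((frame(*pose,np.array([(0,y0-5,147),(-26,y0-5,147),(-26,y0+5,147),(0,y0+5,147)])/1000.),c))
        for q in hookpoly(np.radians(th),y0): out.append((frame(*pose,np.r_[q,q[:1]]),c))
    return out
E
cat > ov.py <<'E'
from h import *
import sys
b=(float(sys.argv[1]),float(sys.argv[2]),float(sys.argv[3])); th=float(sys.argv[4])
# rack from bin: bin origin at eye: eye x_bin=48 -> rack x=-24, rack y=-75
c,s=np.cos(b[2]),np.sin(b[2])
r=frame(b[0],b[1],b[2],[.072,.075,0])[0]; r=(r[0],r[1],b[2]); print("rack",r)
L=binlines(b,.085)+racklines(r,[(-75,th,(0,0,255)),(75,th,(0,0,255))])+binlines((*frame(*r,[-.072,.075,0])[0][:2],b[2]),.085,True)
overlay("side",cv2.imread("pics/side0.png"),(250,105,382,200),6,"ovs",L)
overlay("top",cv2.imread("pics/top0.png"),(165,95,265,270),4.5,"ovt",L)
E
python3 ov.py .6131 .1675 1.6553 50
```

```text
rack (np.float64(0.5322905974442556), np.float64(0.23291284628101452), 1.6553)
```

View pics/ovs.png

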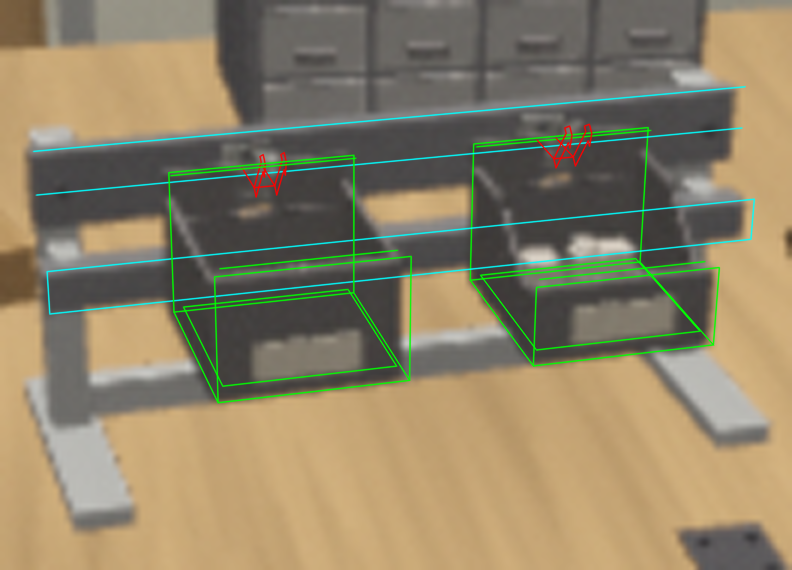

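View pics/ovt.png

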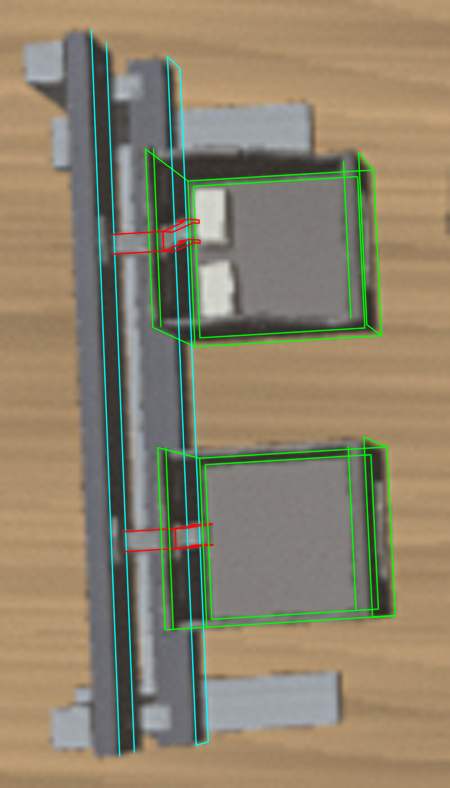

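```bash
cat > ov2.py <<'E'
from h import *
b=(.611,.1665,1.6553)
r=frame(b[0],b[1],b[2],[.072,.075,0])[0]; r=(r[0],r[1],b[2])
rows=[]
for n,boxes in(("side",[(327,116,361,140),(277,122,311,146)]),("top",[(180,135,214,159),(185,202,219,226)])):
    row=[]
    im=cv2.imread(f"pics/{n}0.png")
    for th in(None,40,50,60):
        for k,bx in enumerate(boxes[:1]):
            y0=-75
            L=[] if th is None else [(frame(*r,np.r_[q,q[:1]]),(0,0,255)) for q in hookpoly(np.radians(th),y0)]
            # shift
            overlay(n,im,bx,11.5,"tmp",L); row.append(cv2.imread("pics/tmp.png"))
    rows.append(np.vstack([np.hstack(row[:2]),np.hstack(row[2:])]))
cv2.imwrite("pics/hs.png",rows[0]);cv2.imwrite("pics/ht.png",rows[1])
E
python3 ov2.py
```

```text
(no output)
```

View pics/hs.png

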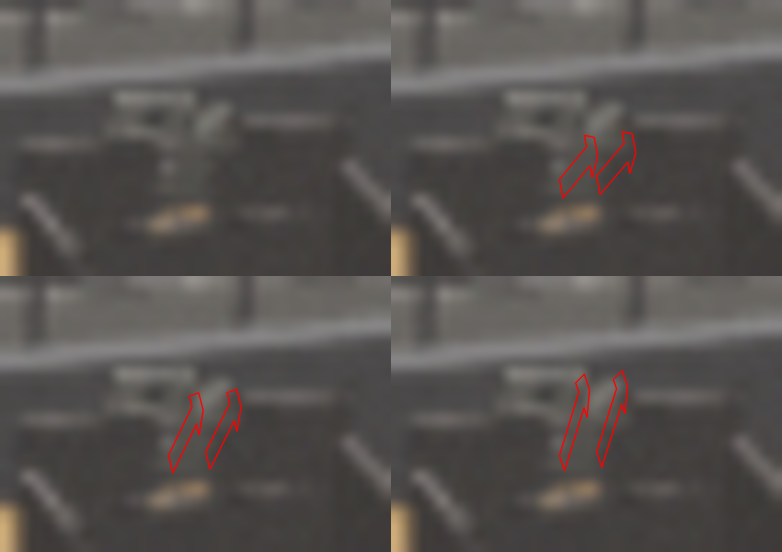

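View pics/ht.png

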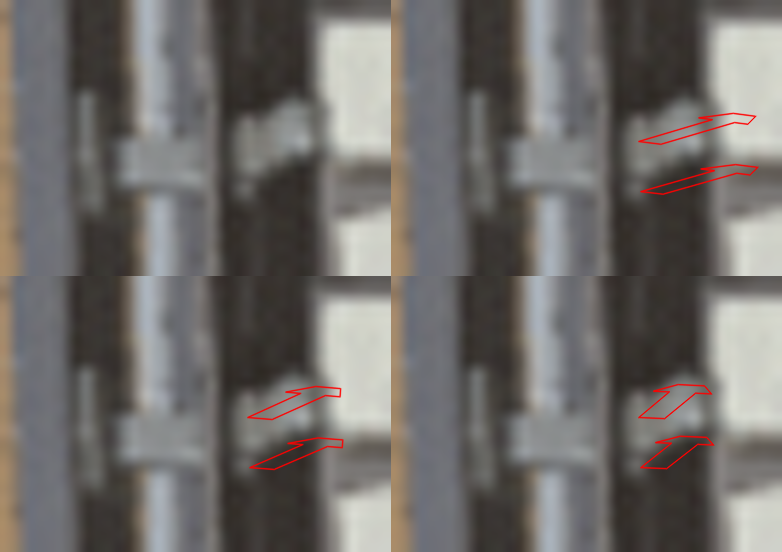

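```bash
cat >> h.py <<'E'
B0=(.611,.167,1.6553)
def binR(yaw,tau):
    c,s=np.cos(yaw),np.sin(yaw); t,u=np.cos(tau),np.sin(tau)
    return np.array([[c,-s,0],[s,c,0],[0,0,1]])@np.array([[t,0,u],[0,1,0],[-u,0,t]])
def toolR(yaw,tau,sg=1): return binR(yaw,tau)@np.array([[0,sg,0],[sg,0,0],[0,0,-1.]])
DEP=.012
def tcp_from_eye(eye,yaw,tau,dep=DEP,dx=0):
    # TCP at wall centre x=-46, dep below the lip top (z=40)
    return np.array(eye)+binR(yaw,tau)@(np.array([-.046+dx,0,.040-dep])-np.array([.048,0,.062]))
E
python3 - <<'E'
from h import *
m=lambda *a:np.array(a)/1000
o=[("top",m(130,180,3),(313,153)),("top",m(130,-180,3),(449,163.5)),("top",m(-130,-180,3),(443,262)),("top",m(-130,180,3),(305,252)),
("side",m(-130,180,3),(273,221)),("side",m(130,180,3),(372,218)),("side",m(130,-180,3),(408,313)),("side",m(-130,-180,3),(279,323))]
p,r=fitpose(o,x0=(.5,-.1,0)); print(p,np.round(r,1).tolist())
eye=frame(*B0,[.048,0,0])[0]+[0,0,.147]; yaw=B0[2]
out=frame(0,0,yaw,[-1,0,0])[0]
for sg in(1,-1):
  for nm,e,tau in[("above",eye+[0,0,.12],0),("grasp",eye,0),("tilt",eye+[0,0,.004],45),("tilt50",eye+out*.02+[0,0,.03],50),("tilt55",eye+out*.02+[0,0,.03],55),("out",eye+out*.09+[0,0,.07],45)]:
    q=robot.inverse_kinematics(tcp_from_eye(e,yaw,np.radians(tau)),toolR(yaw,np.radians(tau),sg)); print(sg,nm,np.round(tcp_from_eye(e,yaw,np.radians(tau)),3),None if q is None else np.round(q,1))
  for y in np.radians([95,60,30,0,-30]):
    e=np.array([p[0],p[1],.003])+binR(y,0)@[.048,0,.062]
    q=robot.inverse_kinematics(tcp_from_eye(e,y,0),toolR(y,0,sg)); print(sg,"mat",np.degrees(y),None if q is None else np.round(q,1))
print(robot.read_force())
E
```

```text
[ 0.48924806 -0.20397197 -0.067087  ] [[-1.0, -0.5], [-0.1, 1.4], [-1.4, 2.6], [-2.4, -0.1], [-0.5, 1.2], [-0.1, -1.9], [7.9, 4.5], [0.8, 6.8]]
1 above [0.615 0.121 0.233] [ 5.4 28.1 12.4 74.3  0.   0.5]
1 grasp [0.615 0.121 0.113] [ 5.4 31.4 -0.4 58.2  0.   0.5]
1 tilt [0.615 0.125 0.193] [ 23.7  43.4  19.6  84.1 -42.   25.8]
1 tilt50 [0.616 0.109 0.227] [ 23.8  44.2  22.8  89.8 -46.4  28.2]
1 tilt55 [0.616 0.113 0.234] [ 25.4  47.5  26.5  95.7 -50.1  33.2]
1 out [0.622 0.035 0.259] [ 16.2  35.6  15.7  81.3 -43.9  15.9]
1 mat 95.0 [-33.4  28.4 -19.2  42.3   0.  -38.4]
1 mat 59.99999999999999 [-34.5  26.  -23.6  40.5   0.   -4.5]
1 mat 29.999999999999996 [-34.   23.9 -27.1  39.    0.   26. ]
1 mat 0.0 [-32.2  22.4 -29.5  38.1   0.   57.8]
1 mat -29.999999999999996 [-29.4  22.1 -30.   37.9   0.   90.6]
-1 above [0.615 0.121 0.233] [   5.4   28.1   12.4   74.3    0.  -179.5]
-1 grasp [0.615 0.121 0.113] [   5.4   31.4   -0.4   58.2    0.  -179.5]
-1 tilt [0.615 0.125 0.193] [  23.7   43.4   19.6   84.1  -42.  -154.2]
-1 tilt50 [0.616 0.109 0.227] [  23.8   44.2   22.8   89.8  -46.4 -151.8]
-1 tilt55 [0.616 0.113 0.234] [  25.4   47.5   26.5   95.7  -50.1 -146.8]
-1 out [0.622 0.035 0.259] [  16.2   35.6   15.7   81.3  -43.9 -164.1]
-1 mat 95.0 [-33.4  28.4 -19.2  42.3   0.  141.6]
-1 mat 59.99999999999999 [-34.5  26.  -23.6  40.5   0.  175.5]
-1 mat 29.999999999999996 [ -34.    23.9  -27.1   39.     0.  -154. ]
-1 mat 0.0 [ -32.2   22.4  -29.5   38.1    0.  -122.2]
-1 mat -29.999999999999996 [-29.4  22.1 -30.   37.9   0.  -89.4]
[-0.33470836 -0.09172078 -0.15688377]
```

```bash
cat > plan.py <<'E'
import numpy as np,cv2
from scipy.spatial import cKDTree
def dens(P,n=0.25):
    P=np.array(P,float);o=[]
    for a,b in zip(P,np.roll(P,-1,0)):
        k=max(2,int(np.hypot(*(b-a))/n)); o.append(a+(b-a)*np.linspace(0,1,k,endpoint=False)[:,None])
    return np.vstack(o)
def hook(th):
    d=np.array([-np.cos(th),np.sin(th)]); n=np.array([-np.sin(th),-np.cos(th)])
    c=np.array([-26,147.]); k=5*np.tan(th/2)
    lo=c+np.array([0,-5])+np.array([-k,0])
    tip=[c,c+25*d,c+25*d-3*n,c+32*d,c+32*d+5*n,c+25*d+8*n,c+25*d+5*n,lo]
    return [np.array(tip+[[0,142],[0,147]])],c,d,n
RAILS=[np.array([[0,143],[0,165],[10,165],[10,143]]),np.array([[-22,91],[-22,113],[-12,113],[-12,91]])]
# bin polygons relative to hole centre (x along bin x, z)
BIN=[np.array([[-2,6.25],[2,6.25],[2,16.25],[-2,16.25]]),np.array([[-2,-6.25],[2,-6.25],[2,-55.75],[-98,-55.75],[-98,-51.75],[-2,-51.75]])]
class Cl:
    def __init__(s,th,rails=True):
        h,s.c,s.d,s.n=hook(th); s.obs=h+(RAILS if rails else [])
        s.t=cKDTree(np.vstack([dens(o) for o in s.obs])); s.bp=[dens(b) for b in BIN]
    def cl(s,c,tau):
        R=np.array([[np.cos(tau),np.sin(tau)],[-np.sin(tau),np.cos(tau)]])
        pts=np.vstack(s.bp)@R.T+c; dd=s.t.query(pts)[0].min()
        sign=1
        for o in s.obs:
            oo=o.astype(np.float32).reshape(-1,1,2)
            near=pts[np.all(abs(pts-c)<25,1)]
            if any(cv2.pointPolygonTest(oo,(float(x),float(y)),False)>0 for x,y in near[::2]): sign=-1
        # obstacle pts in bin
        return sign*dd
if __name__=="__main__":
    for th in(50,57,62):
        C=Cl(np.radians(th))
        print("theta",th)
        for tau in(40,45,50,55):
            r=[]
            for s_ in np.arange(0,40,2):
                best=max((C.cl(C.c+C.d*s_+C.n*(2.5+o),np.radians(tau)),o) for o in np.arange(-2,2.01,.25)); r.append((round(best[0],2),best[1]))
            i=np.argmin([a for a,_ in r]); print(tau,"min",r[i],"at s",i*2,[a for a,_ in r],"offs",[b for _,b in r])
E
python3 plan.py
```

```text
theta 50
40 min (np.float64(0.76), np.float64(-0.25)) at s 24 [np.float64(2.4), np.float64(3.31), np.float64(3.31), np.float64(3.31), np.float64(3.31), np.float64(3.31), np.float64(3.31), np.float64(3.31), np.float64(3.31), np.float64(3.31), np.float64(2.31), np.float64(1.81), np.float64(0.76), np.float64(0.76), np.float64(1.06), np.float64(1.74), np.float64(2.53), np.float64(3.31), np.float64(4.33), np.float64(5.64)] offs [np.float64(-1.0), np.float64(0.0), np.float64(0.0), np.float64(0.0), np.float64(0.0), np.float64(0.0), np.float64(0.0), np.float64(0.0), np.float64(0.0), np.float64(0.0), np.float64(-1.0), np.float64(-1.5), np.float64(-0.25), np.float64(0.25), np.float64(0.75), np.float64(0.75), np.float64(0.75), np.float64(0.75), np.float64(1.0), np.float64(1.5)]
45 min (np.float64(0.68), np.float64(0.0)) at s 24 [np.float64(2.21), np.float64(3.09), np.float64(3.55), np.float64(3.55), np.float64(3.55), np.float64(3.55), np.float64(3.55), np.float64(3.55), np.float64(3.55), np.float64(3.55), np.float64(2.79), np.float64(1.56), np.float64(0.68), np.float64(0.68), np.float64(0.98), 
[... 7400 characters left out ...]
1.6), np.float64(2.77), np.float64(3.46), np.float64(3.46), np.float64(3.46), np.float64(3.46), np.float64(3.46), np.float64(3.46), np.float64(3.46), np.float64(3.46), np.float64(2.56), np.float64(1.78), np.float64(0.67), np.float64(0.67), np.float64(0.99), np.float64(1.77), np.float64(2.56), np.float64(3.35), np.float64(4.23), np.float64(5.52)] offs [np.float64(-1.75), np.float64(-0.5), np.float64(0.0), np.float64(0.0), np.float64(0.0), np.float64(0.0), np.float64(0.0), np.float64(0.0), np.float64(0.0), np.float64(0.0), np.float64(-0.75), np.float64(-1.5), np.float64(0.0), np.float64(0.0), np.float64(0.5), np.float64(0.5), np.float64(0.5), np.float64(0.5), np.float64(0.75), np.float64(1.0)]
```

```bash
cat > s1.py <<'E'
from h import *
yaw=B0[2]; eye=frame(*B0,[.048,0,0])[0]+[0,0,.147]
P=tcp_from_eye(eye,yaw,0,dx=-.003); R=toolR(yaw,0)
robot.move_ptp(P+[0,0,.10],R); print(robot.read_time_s(),robot.read_force())
robot.servo_line(P+[0,0,.025],speed=.1)
print(robot.read_eef_pos(),P,robot.read_time_s(),robot.read_force())
i=robot.camera("side")["color"]; crop("side",290,60,400,190,4.4,"g1s",i); cv2.imwrite("pics/g1sf.png",i)
i=robot.camera("top")["color"]; crop("top",165,85,285,185,6,"g1t",i)
E
python3 s1.py
```

```text
3.1417 [-0.05485169 -0.57876903  0.11952943]
[0.61564408 0.11815661 0.13869933] [0.61513575 0.11817485 0.113     ] 4.0417 [-0.32610322 -0.10419416  0.38721343]
```

View pics/g1s.png

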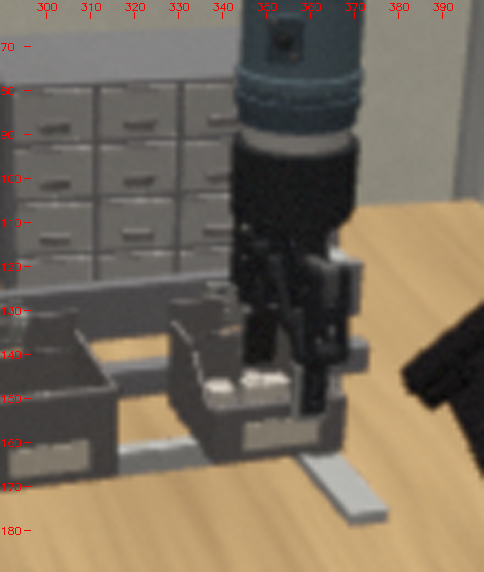

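View pics/g1t.png

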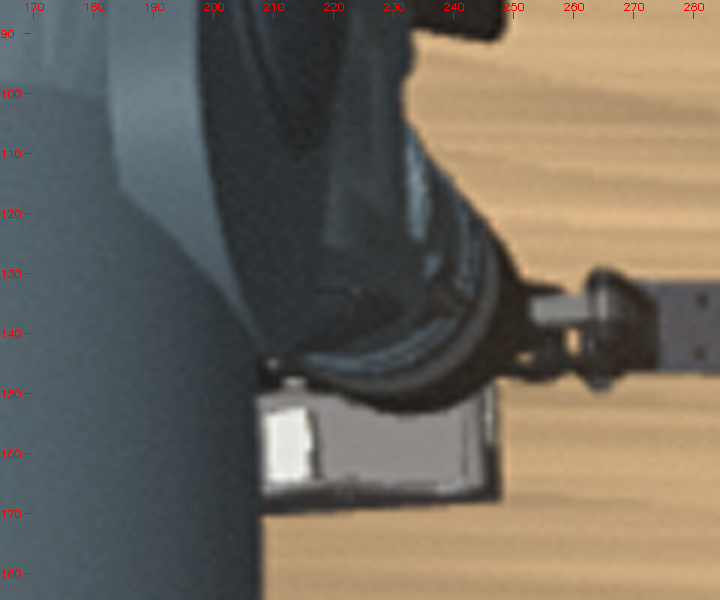

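```bash
cat > s2.py <<'E'
from h import *
yaw=B0[2]; eye=frame(*B0,[.048,0,0])[0]+[0,0,.147]
P=tcp_from_eye(eye,yaw,0,dx=-.003)
robot.servo_line(P,speed=.06)
F=lambda: np.round(np.mean([robot.read_force() for _ in range(5)],0),2)
print(robot.read_eef_pos(),F(),robot.read_wrist_torque())
robot.grab()
print(robot.read_eef_pos(),F(),robot.read_wrist_torque(),robot.read_gripper_width(),robot.read_time_s())
i=robot.camera("side")["color"]; crop("side",290,60,400,190,4.4,"g2s",i)
i=robot.camera("top")["color"]; crop("top",165,85,285,185,6,"g2t",i)
E
python3 s2.py
```

```text
[0.61473117 0.1181528  0.112466  ] [-0.51 -0.6   0.67] [ 0.02079363 -0.02913362  0.02258952]
[0.61677073 0.12280847 0.11555086] [-0.06  8.93  9.2 ] [2.45914369 0.30953706 0.04143006] 0.006973545306816525 5.4
```

View pics/g2s.png

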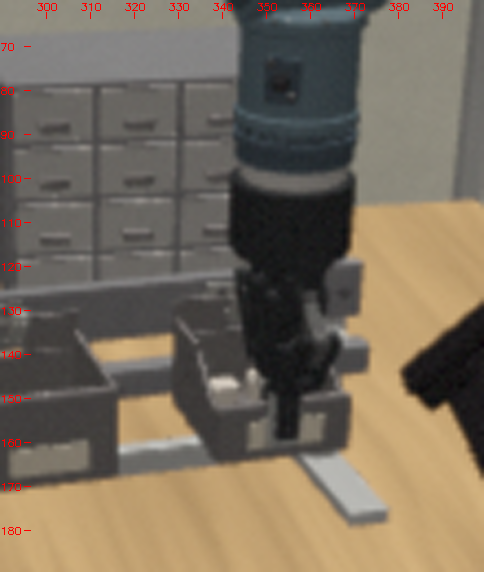

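View pics/g2t.png

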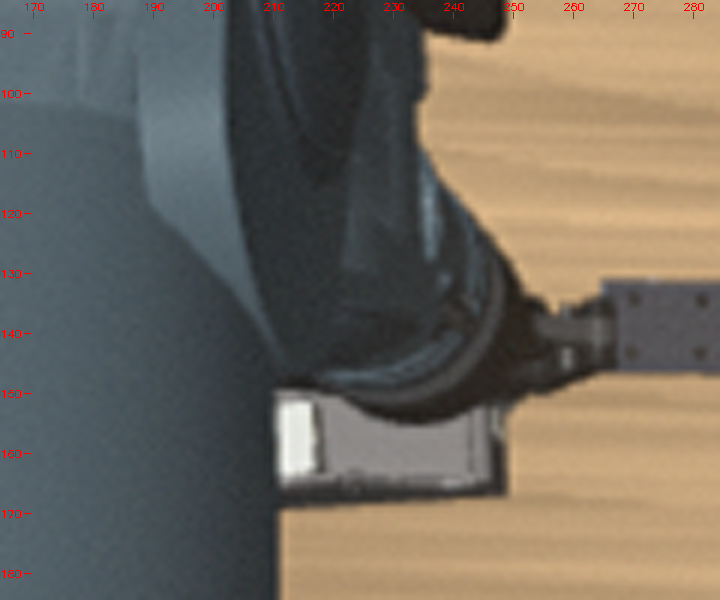

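```bash
cat >> h.py <<'E'
def F(k=6): return np.mean([robot.read_force() for _ in range(k)],0)
def M(k=6): return np.mean([robot.read_wrist_torque() for _ in range(k)],0)
YAW=B0[2]
def tilt_of(R): # bin tilt and yaw from the tool rot (sg=1): bin x = tool y
    bx=R[:,1]; bz=-R[:,2]
    return np.degrees(np.arctan2(-bx[2],np.hypot(bx[0],bx[1]))),np.degrees(np.arctan2(bx[1],bx[0])),np.degrees(np.arctan2((R[:,0])[2],bz[2]))
def rep(tag=""):
    f=F();m=M();R=robot.read_eef_rot()
    u=np.array([np.cos(YAW),np.sin(YAW)])
    print(tag,"t%.1f"%robot.read_time_s(),"pos",np.round(robot.read_eef_pos()*1000,1),"tilt/yaw/roll",np.round(tilt_of(R),2),"F in %.1f lat %.1f z %.1f"%(f[:2]@u,f[:2]@[-u[1],u[0]],f[2]),"M",np.round(m,2))
    return f
E
python3 - <<'E'
from h import *
rep()
eye=frame(*B0,[.048,0,0])[0]+[0,0,.147]
P=tcp_from_eye(eye,YAW,0,dx=-.003)
u=np.array([np.cos(YAW),np.sin(YAW),0])
for k in(2,4): 
    robot.servo_line(P+u*k*.001+[0,0,.0005*k],toolR(YAW,0),speed=.02); rep(k)
E
```

```text
t5.5 pos [616.8 122.7 115.7] tilt/yaw/roll [-0.54 95.   -0.31] F in 9.7 lat 0.7 z 8.7 M [2.42 0.31 0.02]
2 t5.8 pos [616.4 123.  116. ] tilt/yaw/roll [-0.32 94.93 -0.25] F in 5.6 lat -0.8 z 5.2 M [ 1.53  0.12 -0.02]
4 t6.0 pos [615.5 123.6 115.7] tilt/yaw/roll [-0.16 94.88 -0.12] F in 6.1 lat -1.2 z 4.1 M [ 1.26 -0.11 -0.13]
```

```bash
python3 - <<'E'
from h import *
eye=frame(*B0,[.048,0,0])[0]+[0,0,.147]
P=tcp_from_eye(eye,YAW,0,dx=-.003)
u=np.array([np.cos(YAW),np.sin(YAW),0])
for k,z in((6,3),(7.5,3),(7.5,4)): 
    robot.servo_line(P+u*k*.001+[0,0,.001*z],toolR(YAW,0),speed=.02); robot.wait(.1); rep((k,z))
E
```

```text
(6, 3) t6.4 pos [614.5 124.  115.7] tilt/yaw/roll [-0.000e+00  9.483e+01  3.000e-02] F in 2.7 lat -0.6 z 0.5 M [ 0.48 -0.11 -0.04]
(7.5, 3) t6.7 pos [613.9 125.2 115.4] tilt/yaw/roll [5.000e-02 9.483e+01 9.000e-02] F in 0.0 lat 0.1 z -1.6 M [-0.07  0.04  0.04]
(7.5, 4) t7.1 pos [614.5 125.6 117. ] tilt/yaw/roll [1.000e-02 9.484e+01 0.000e+00] F in 0.0 lat -0.6 z -2.0 M [-0.1  -0.01  0.01]
```

```bash
cat >> h.py <<'E'
U=np.array([np.cos(YAW),np.sin(YAW),0])
BASE=np.array([0.61513575,0.11817485,0.113])
def go(a,z,tau=0,lat=0,speed=.02,wait=.05):
    """command: a mm inward, z mm up from BASE, tilt"""
    V=np.array([-U[1],U[0],0])
    robot.servo_line(BASE+U*a*.001+V*lat*.001+[0,0,z*.001],toolR(YAW,np.radians(tau)),speed=speed); robot.wait(wait)
def az():
    d=(robot.read_eef_pos()-BASE)*1000; return d@U,d[2]
def fl():
    f=F(4); return f@U,f[2]
E
python3 - <<'E'
from h import *
a,z=7.5,4.
for i in range(8):
    a+=1; go(a,z); f=fl(); print("in",a,np.round(az(),1),np.round(f,1))
    if f[0]<-3: break
a-=2; go(a,z);print(np.round(az(),1),np.round(fl(),1))
for i in range(8):
    z-=1; go(a,z); f=fl(); print("down",z,np.round(az(),1),np.round(f,1))
    if f[1]>1.5: break
rep()
E
```

```text
in 8.5 [7.8 4. ] [-3.  -1.4]
in 9.5 [7.8 4.2] [-6.7 -0.1]
[7.7 4. ] [-2.  -1.4]
down 3.0 [7.7 3. ] [-0.9 -0.9]
down 2.0 [7.7 1.9] [-0.5 -2.1]
down 1.0 [7.6 1.2] [-0.4  0.5]
down 0.0 [7.7 0.6] [-1.3  5.1]
 t9.2 pos [614.8 125.8 113.6] tilt/yaw/roll [-3.000e-02  9.485e+01 -5.000e-02] F in -1.3 lat 1.0 z 5.1 M [0.14 0.32 0.17]
```

```bash
cat > p2.py <<'E'
from plan import *
Cs=[Cl(np.radians(t)) for t in(52,57,62)]
c=np.array([-24,144.5]); path=[]
for tau in range(0,46,5):
    best=None
    for dx in np.arange(-4,2.1,.5):
        for dz in np.arange(-2,4.1,.5):
            q=c+[dx,dz]; v=min(C.cl(q,np.radians(tau)) for C in Cs)-0.02*np.hypot(dx,dz)
            if best is None or v>best[0]: best=(v,q)
    c=best[1]; print(tau,c,round(best[0],2),"eye",np.round(c+6.25*np.array([np.sin(np.radians(tau)),np.cos(np.radians(tau))]),2)); path.append((tau,*c))
np.save("path.npy",np.array(path))
E
python3 p2.py
```

```text
0 [-25.5 146.5] 1.33 eye [-25.5  152.75]
5 [-24.  145.5] 2.52 eye [-23.46 151.73]
10 [-23.5 144.5] 3.28 eye [-22.41 150.66]
15 [-23.5 144.5] 3.02 eye [-21.88 150.54]
20 [-23.5 144.5] 2.69 eye [-21.36 150.37]
25 [-26.5 145. ] 2.35 eye [-23.86 150.66]
30 [-27. 145.] 2.41 eye [-23.88 150.41]
35 [-27.5 145.5] 2.46 eye [-23.92 150.62]
40 [-28.5 146.5] 2.5 eye [-24.48 151.29]
45 [-29.  147.5] 2.79 eye [-24.58 151.92]
```

```bash
cat >> h.py <<'E'
H=np.array([7.7,1.1]); OFF=np.array([-94.,-33.]); CH=np.array([-24,140.75])
def rot(v,tau):
    c,s=np.cos(np.radians(tau)),np.sin(np.radians(tau)); return np.array([v[0]*c+v[1]*s,-v[0]*s+v[1]*c])
TC=OFF+[0,6.25]   # TCP relative to the hole centre
def goc(c,tau,speed=.03,wait=.05,lat=0):
    p=H+(np.array(c)-CH)+rot(TC,tau)-TC; go(p[0],p[1],tau,lat,speed,wait)
def getc():
    R=robot.read_eef_rot(); tau=tilt_of(R)[0]
    return np.array(az())-H-rot(TC,tau)+TC+CH,tau
def st(tag=""):
    c,t=getc(); f=fl(); print(tag,"t%.1f"%robot.read_time_s(),"c",np.round(c,1),"tau %.1f"%t,"F",np.round(f,1)); return c,t,np.array(f)
E
python3 - <<'E'
from h import *
for tau,x,z in[(0,-24,144.5),(5,-24,145),(10,-23.5,144.5),(15,-23.5,144.5),(20,-24.5,144.7),(25,-26,145),(30,-27,145),(35,-27.5,145.5),(40,-28.5,146.5),(45,-29,147.5)]:
    goc((x,z),tau); c,t,f=st((tau,x,z))
    if np.hypot(f[0],f[1]+1.8)>6: print("STOP");break
rep()
E
```

```text
(0, -24, 144.5) t9.5 c [-24. 144.] tau 0.0 F [-0.1 -1.6]
(5, -24, 145) t10.0 c [-24.  144.7] tau 5.0 F [ 0.7 -0.7]
(10, -23.5, 144.5) t10.5 c [-23.7 144.3] tau 10.0 F [-0.2 -1.4]
(15, -23.5, 144.5) t11.0 c [-23.7 144.3] tau 15.0 F [ 0.1 -2.5]
(20, -24.5, 144.7) t11.5 c [-24.7 144.6] tau 20.0 F [ 0.  -1.6]
(25, -26, 145) t12.0 c [-26.1 144.9] tau 25.0 F [-0.1 -2.3]
(30, -27, 145) t12.4 c [-27.1 145. ] tau 30.0 F [ 0.3 -2.2]
(35, -27.5, 145.5) t12.9 c [-27.6 145.5] tau 35.0 F [ 0.2 -0.8]
(40, -28.5, 146.5) t13.5 c [-28.6 146.5] tau 40.0 F [ 0.6 -1.6]
(45, -29, 147.5) t14.0 c [-29.1 147.6] tau 45.0 F [-0.3 -1.6]
 t14.0 pos [614.4 129.3 195.2] tilt/yaw/roll [ 4.496e+01  9.479e+01 -5.000e-02] F in -0.3 lat -0.2 z -1.6 M [ 0.79  0.09 -0.03]
```

```bash
cat >> h.py <<'E'
G0=np.array([0.,-1.7])
def dn(th):
    th=np.radians(th); return np.array([-np.cos(th),np.sin(th)]),np.array([-np.sin(th),-np.cos(th)])
def probe(c0,tau,th,mx=6,thr=2.5):
    d,n=dn(th); res=[]
    for sg in(1,-1):
        k=0
        while k<mx:
            k+=1; goc(c0+sg*k*n,tau,.03,.05); f=np.array(fl())-G0
            if -sg*(f@n)>thr: break
        c,t=getc(); res.append(((c-c0)@n,f@n,f@d)); 
        goc(c0,tau,.04)
    return res
E
python3 - <<'E'
from h import *
th=57; d,n=dn(th); B=np.array([-26,147.])
for s in(8,16):
    goc(B+d*s+n*2.5,45); st(s)
    print(s,np.round(probe(B+d*s+n*2.5,45,th),2).tolist())
st()
E
```

```text
8 t14.4 c [-32.7 152.7] tau 45.0 F [ 0.4 -1.8]
8 [[4.56, -3.47, -0.75], [-3.59, 3.17, 0.05]]
16 t18.2 c [-36.8 159.2] tau 45.0 F [ 0.1 -2.5]
16 [[5.53, -3.02, -1.15], [-3.17, 5.08, 0.85]]
 t21.8 c [-36.4 159.2] tau 44.9 F [-0.4 -2.2]
```

```bash
cat >> h.py <<'E'
d57,n57=dn(57)
LB=np.array([-26,147.])+n57*(2.5-0.2)     # line origin (s=0)
TH=52.
def cl_(s,o=0): d,n=dn(TH); return LB+d*s+n*o
E
python3 - <<'E'
from h import *
goc(cl_(20),45); c,t,f=st(20)
print(np.round(probe(cl_(20),45,TH,thr=2.5),2).tolist())
st()
E
```

```text
20 t22.1 c [-40.2 161.8] tau 45.0 F [ 0.1 -2.5]
[[4.5, -3.34, -1.86], [-4.32, 5.72, 1.23]]
 t25.8 c [-39.7 161.8] tau 44.9 F [ 0.6 -1.6]
```

```bash
python3 - <<'E'
from h import *
d,n=dn(TH); o=0.1; s=20
while s<46:
    s+=1.5; goc(cl_(s,o),45,.03,.03); c,t=getc(); f=np.array(fl())-G0
    print(s,"o %.1f"%o,"t%.1f"%robot.read_time_s(),"err s %.1f n %.1f"%tuple([(c-cl_(s,o))@d,(c-cl_(s,o))@n]),"Fd %.1f Fn %.1f"%(f@d,f@n))
    if abs(f@n)>2: o+=np.sign(f@n)*.4
    if f@d<-5 or abs(f@n)>7: print("STOP"); break
E
```

```text
21.5 o 0.1 t26.1 err s 0.1 n -0.3 Fd -0.7 Fn -0.6
23.0 o 0.1 t26.4 err s 0.1 n -0.1 Fd -0.5 Fn 0.3
24.5 o 0.1 t26.6 err s 0.1 n -0.0 Fd -0.4 Fn -0.0
26.0 o 0.1 t26.9 err s 0.1 n -0.0 Fd -0.1 Fn 0.7
27.5 o 0.1 t27.2 err s 0.1 n -0.0 Fd 0.1 Fn 0.5
29.0 o 0.1 t27.5 err s 0.1 n -0.0 Fd -1.0 Fn -0.4
30.5 o 0.1 t27.8 err s 0.1 n -0.0 Fd -0.3 Fn -0.6
32.0 o 0.1 t28.1 err s 0.1 n -0.0 Fd -0.1 Fn 0.8
33.5 o 0.1 t28.4 err s 0.1 n -0.0 Fd 0.1 Fn 0.3
35.0 o 0.1 t28.6 err s 0.1 n -0.0 Fd 0.3 Fn 0.5
36.5 o 0.1 t28.9 err s 0.1 n 0.0 Fd 0.5 Fn 0.5
38.0 o 0.1 t29.2 err s 0.1 n -0.1 Fd -0.5 Fn -0.8
39.5 o 0.1 t29.5 err s 0.1 n -0.0 Fd -0.3 Fn -1.1
41.0 o 0.1 t29.8 err s 0.1 n -0.0 Fd 0.7 Fn 0.0
42.5 o 0.1 t30.1 err s 0.1 n 0.0 Fd -0.1 Fn -0.7
44.0 o 0.1 t30.3 err s 0.1 n -0.0 Fd -0.5 Fn -0.3
45.5 o 0.1 t30.6 err s 0.1 n -0.0 Fd 0.4 Fn 0.2
47.0 o 0.1 t30.9 err s 0.1 n -0.0 Fd -0.2 Fn -0.2
```

Passed over the barb with no contact. Next: draw out further, level the bin, then look.

```bash
python3 - <<'E'
from h import *
goc(cl_(70,.1),45,.06); st()
c,t=getc(); goc(c+[-60,15],45,.1); robot.wait(.15); st()
print("rack-frame eye x",c[0]-60+6.25*.7)
i=robot.camera("side")["color"]; crop("side",200,40,420,340,2.0,"o1s",i)
i=robot.camera("top")["color"]; cv2.imwrite("pics/o1t.png",i)
E
```

```text
t31.5 c [-71.2 200.9] tau 45.0 F [-0.1 -1.6]
 t32.5 c [-130.5  215.5] tau 45.0 F [-0.6 -2.1]
rack-frame eye x -126.7869096378995
```

View pics/o1s.png

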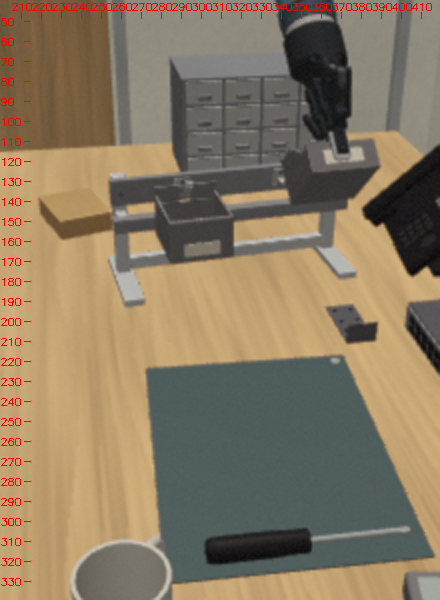

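View pics/o1t.png

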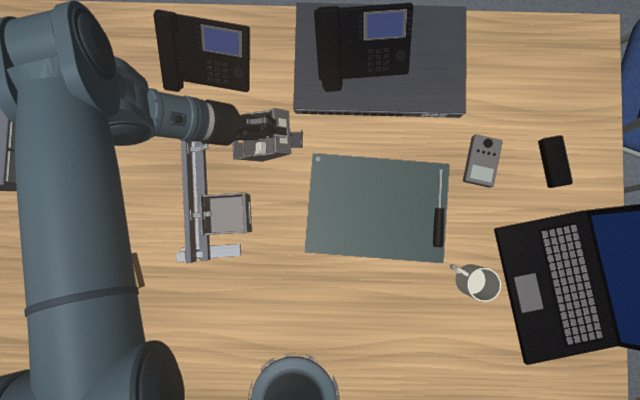

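```bash
python3 - <<'E'
from h import *
R=toolR(YAW,0)
p=robot.read_eef_pos(); 
robot.servo_line(p+[0,-.03,-.02],R,speed=.05); st()
C=np.array([.489,-.204,0]); T=C-U*.046
robot.move_ptp(T+[0,0,.15],R); rep("above")
robot.servo_line(T+[0,0,.06],R,speed=.08); robot.wait(.1); rep("hover")
i=robot.camera("side")["color"]; crop("side",240,140,440,340,3.0,"p1s",i)
i=robot.camera("top")["color"]; crop("top",280,120,480,280,4,"p1t",i)
E
```

```text
t33.5 c [-151.6  269.7] tau 0.1 F [ 0.2 -1.9]
above t34.6 pos [ 494.1 -249.1  150.6] tilt/yaw/roll [ 3.000e-02  9.494e+01 -8.000e-02] F in 0.5 lat -0.1 z -1.9 M [-0.11 -0.06  0.01]
hover t36.0 pos [ 493.4 -250.2   60.7] tilt/yaw/roll [ 5.000e-02  9.484e+01 -6.000e-02] F in -0.5 lat -0.6 z -2.1 M [-0.09  0.   -0.04]
```

View pics/p1s.png

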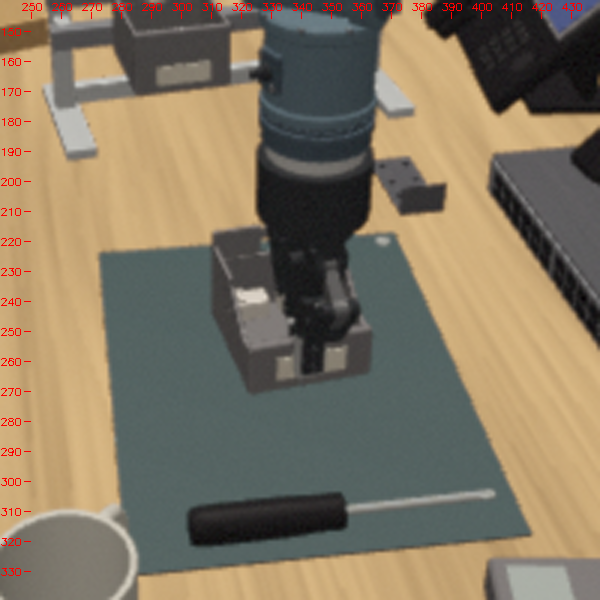

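View pics/p1t.png

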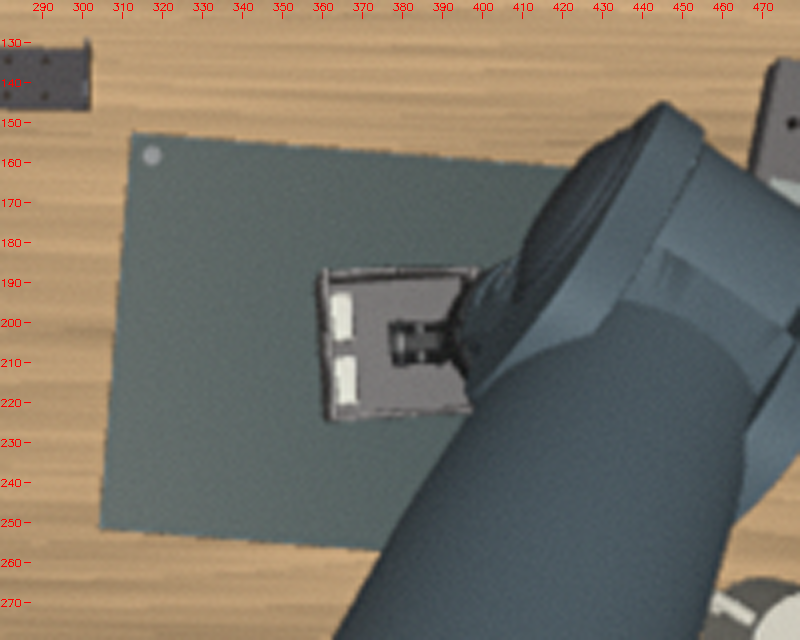

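Both jacks are in the bin, which is over the mat's middle. Lowering by feel.

```bash
python3 - <<'E'
from h import *
R=toolR(YAW,0); C=np.array([.489,-.204,0]); T=C-U*.046
robot.servo_line(T+[0,0,.038],R,speed=.04); rep()
z=.038
while z>.024:
    z-=.001; robot.servo_line(T+[0,0,z],R,speed=.02); robot.wait(.05); f=fl(); 
    print(round(z,3),np.round(robot.read_eef_pos()*1000,1)[2],np.round(f,1))
    if f[1]>1.5: break
rep()
E
```

```text
t36.8 pos [ 492.8 -249.8   37.9] tilt/yaw/roll [-1.000e-02  9.484e+01  1.000e-02] F in -0.6 lat 0.1 z -2.4 M [-0.11 -0.04  0.  ]
0.037 37.2 [ 0.5 -1.3]
0.036 36.0 [ 0.4 -1.6]
0.035 34.9 [-0.2 -2.3]
0.034 34.0 [ 0.8 -1.9]
0.033 32.9 [ 0.1 -2.6]
0.032 32.2 [-1.3  0.8]
0.031 32.2 [1.8 7.9]
 t38.9 pos [ 493.1 -250.    32.2] tilt/yaw/roll [ 4.000e-02  9.484e+01 -4.000e-02] F in 1.8 lat 2.5 z 7.9 M [0.33 0.58 0.02]
```

```bash
python3 - <<'E'
from h import *
R=toolR(YAW,0); C=np.array([.489,-.204,0]); T=C-U*.046
robot.servo_line(T+[0,0,.032],R,speed=.02); rep()
robot.gripper_open(); rep("open"); print(robot.read_gripper_width())
robot.servo_line(T+[0,0,.20],R,speed=.08); rep("up")
robot.movej([-83.612,21.618,4.641,73.018,0,83.68])
cv2.imwrite("pics/fs.png",robot.camera("side")["color"])
cv2.imwrite("pics/ft.png",robot.camera("top")["color"]); print(robot.read_time_s())
E
```

```text
t39.1 pos [ 493.1 -250.1   32.2] tilt/yaw/roll [ 2.000e-02  9.484e+01 -2.000e-02] F in -0.0 lat 0.8 z 3.9 M [0.06 0.09 0.07]
open t39.9 pos [ 492.9 -249.8   32. ] tilt/yaw/roll [-0.   94.84  0.  ] F in 0.5 lat -0.2 z -1.2 M [0.   0.04 0.03]
0.08533028106677125
up t42.1 pos [ 492.6 -249.7  199.6] tilt/yaw/roll [-3.000e-02  9.484e+01  4.000e-02] F in 0.0 lat -0.2 z 0.3 M [ 0.05 -0.01  0.02]
44.0667
```

View pics/fs.png

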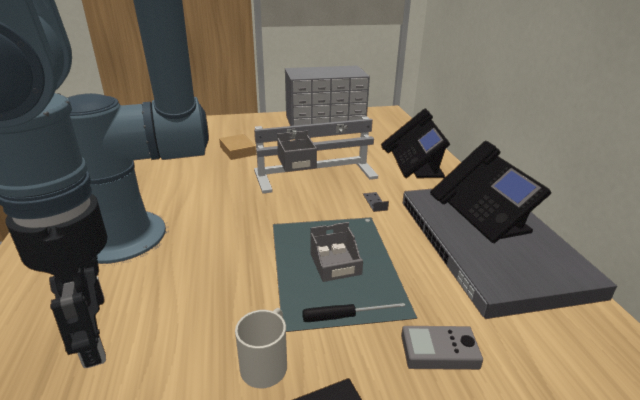

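View pics/ft.png

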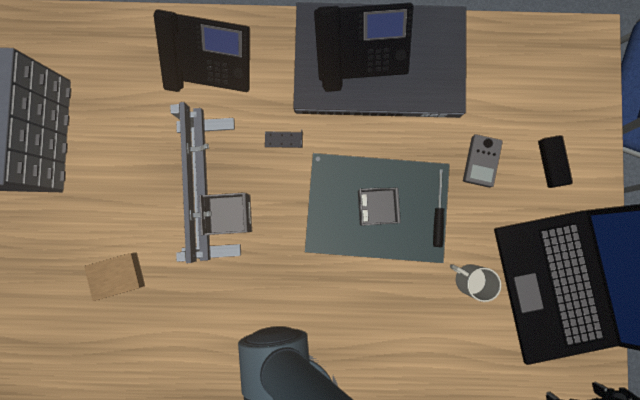

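The bin stands at top pixel (379,206), with the mat's middle at (377.5,208). Both jacks are inside, and the rest of the scene looks unchanged.

```bash
python3 -c "
from bench import robot
robot.close_job()"
```

```text
the job is handed in; nothing more can be done
```

The jack bin is off its hook and standing upright in the middle of the mat. I let go of it, drew the arm clear and handed the job in at about 44 s. No verdict was reported.

- **Grasp:** My first grip was about 7 mm too far out from the rack. Closing the fingers tugged the bin against the hook, with about 13 N showing at the wrist after closing. I eased that off, then found the rest rail and the hook by light touch, with readings up to about 7 N.
- **Unhooking:** I lifted the bin and tilted its front up 45° with no contact. I then felt both sides of the tip at three points, again with readings up to about 7 N. The touches put the tip at about 52°, while the pictures had suggested 57°. I followed the touches, and the eye passed over the barb with only sensor noise on the wrist, about 1 N.
- **Placing:** I set the bin down by feel with about 10 N of contact, opened the gripper and withdrew upwards.
- **Last checks:** In the top view the bin's middle is about 2 pixels (5 mm) from the mat's middle. Both jacks are inside it and the deep bin still hangs on its hook. The screwdriver, bracket, tester and mug look unmoved. I judged all of this by eye from the pictures and did not measure for small shifts.

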